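# Draw the pan lid from its rack and hold it level over the frying pan

### The arm

A 7-joint arm with a two-finger parallel gripper is mounted at the origin on a cart in front of the work surface, level with it; the furniture and walls round the work are solid. World frame = base frame: x ahead of the robot, y to its left, z up, the work surface at z = 0. Lengths are in m, angles in rad, forces in N, time in s.
With the tool pointing down it reaches from about 0.425 to 0.8 m from the base axis. Payload 8.3 kg.
Tool frame: the origin (TCP) lies between the finger pads, 19 mm behind the fingertips; this is the grasp point; z points along the fingers, y is the line along which they close (so a half turn about z gives the same grasp; the last joint's range is limited). The gripper opens to 85 mm and grips with 20 to 120 N. Pads are 22 mm wide; open, the fingers measure 114 mm over their backs; the gripper's body (76 mm by 85 mm) begins 54 mm behind the grasp point. The pads swing forward as they close: fully open they stand 13 mm farther back than shut.
Start: joints at [-1.257, 0.383, 0.016, 1.37, -0.006, 1.388, -0.046], TCP at [0.23, 0.581, 0.25] pointing down, gripper open.
Joint ranges: [-2.95, 2.95], [-0.25, 2.06], [-1.52, 1.56], [0.18, 2.33], [-1.44, 4.58], [0.02, 2.06], [-3.01, 3.01]. Speed limits (rad/s): [2.39, 2.39, 3.01, 3.01, 3.14, 3.14, 3.14].

### API

Orientations are given as a unit quaternion [w, x, y, z].
In Python, from station import status, vision, ctrl gives the robot as it stands. The module is installed in compiled form; this text tells all that it offers.
- The arm moves only by the shell command python3 -m pendant 'ROWS' [FORCE]. ROWS is JSON, a list that holds one entry, the list of rows, each a list of 7 numbers: the turn, a rotation vector about the tool's x, y, z in degrees, then the shift along the tool's x, y, z in cm, then the finger opening in cm, from 0 to 8.54. A call has exactly 8 rows; each row shifts and turns the commanded pose from where the row before left it, along the tool's axes as they then stand; what a row does not reach is not made up. A row lasts 1/10 s, in which the tool goes at most 50 mm and 8.59 degrees, less where a joint would pass 70% of its speed; a pose out of reach is approached as far as the arm can. A call with a gripper value outside its range is refused whole. The fingers move at their own pace and stop on an object; FORCE is the grip in N (left out, the last holds). Time passes only in rows, so rows that do not move let the fingers close, or fill a call up. It gives the time, the measured TCP pose, the force, the opening and the grip force at its end, in the units of the state.
- status.read_state(): the state, without advancing time (a new reading comes with each control period).
- vision.get_image(name): name is "side" or "top"; returns a dict with "image" (400x640x3 uint8, blue, green, red), "z_map" (400x640 float32, m along the optical axis (not along the pixel's ray), 0 where there is no reading), "fx", "fy", "cx", "cy" (pixels), "k1" (the pictures are not rectified: a ray, as slopes to the right and down, at radius r is drawn at 1 + k1 r^2 times it, then the intrinsics apply), "R" (3x3) and "t" (3): a world point X has camera coordinates R X + t. Camera axes: x right, y down, z forward; pixel columns grow to the right and rows downward; lengths in m; the calibration is good to about 2 mm. A picture is of the moment at which its call begins.
- ctrl.finish_job(): hands the job in; it is judged then, once.
Trained networks look in the newest picture that a camera, given by its name, has taken for a name from the list of things; names that differ only in an ending like _2 or _b are one class to them, and where a whole thing is asked for, a point or a joint stands for the part that bears it (a point fixed in the world has none). Each returns a list of dicts, best first, with "p" (0 to 1); they miss things now and then, are a little off and sometimes report something else, mostly with a low value. They report only what shows in the picture. A call takes as long as a camera call.
- vision.cut_out(target, camera): "mask" (400x640 bool, what is visible of it).
- vision.tip_of(target, camera): "xyz" ([x, y, z] in m, in world coordinates, good to about 4 mm: a listed point, or the origin of a listed thing).
The state is a dict: "t": time; "q": joint angles; "dq": joint speeds; "joint_torque": joint torques, N m; "tcp_pos": TCP position; "ee_rot": TCP orientation; "ft_force": force on the tool from outside, world axes, zero at the start; "wrist_torque": the same for the moment, N m; "width": finger opening in m; "finger_force": force on a finger pad.
Only numpy, scipy, OpenCV 4.12 (cv2) and the standard library are available. Lean on these libraries where they do the work, as an engineer would, in place of code of your own. Each camera call takes 0.05 s, during which the arm holds its last target. There are 200 camera calls.

### The job

The frying pan is about to spit and needs a splash guard: take the large steel lid out of the lid rack by its black handle and hold it over the pan, level, handle up and centred on the pan, with its underside about 10 cm above the rim. Finish while still holding it there, at rest, without ever letting it touch the pan; the small lid stays in the rack, and the pan and everything else stay where they stand.

Things in the scene. Friction and masses are not known exactly. Their poses are not given: they have to be found in the camera images.
- large_lid: Large round steel lid, 200 mm across, 0.3 kg, on edge in the rack's front slot (nearest the robot), leaning back 15 degrees, handle to the front. Origin: centre of its underside; z: the lid's axis, out through the handle; x: along the handle's length, up the leaning lid; y: across the handle. Dome top 25 mm above the underside. Draws out along +x: 60 mm clears the front hoop, 110 mm the rear.
- large_lid_handle (a point): Grip point in the large lid's black handle, on the lid's axis 55 mm above its underside; axes as the lid's. The handle is a flat-sided block 50 mm long (x), 16 mm wide (y), 36 to 68 mm above the underside, on a 15 mm stem. Grip across the 16 mm with the TCP here: fingertips then clear the dome, pointing down and away from the rack's front, midway between level and down.
- lid_rack: Wire lid rack fixed on the worktop left of the range, 210 mm long (x), 110 mm wide (y). Origin: its middle, on the worktop; -x is its front, turned toward the robot; z up. Two bars along x, 22 mm up, carry the lids. Three hoops 92 mm wide lean back (to +x) 15 degrees: a low one before the large lid (top 75 mm up), one behind it and one behind the small lid (tops 125 mm up).
- small_lid: A smaller lid of the same make, 150 mm across, loose in the rear slot of the rack, behind the large lid; it must stay there. Origin: centre of its underside, z out through its handle.
- frying_pan: The frying pan, steel with a dark inner base and a black handle, 200 mm across its rim, 48 mm deep, about 0.9 kg, loose on one of the two front burners. Origin: centre of its underside; z up, rim at 48 mm; its handle points along its own -x to 245 mm from the axis, up to 67 mm above the origin. A microwave hangs over the back of the range, from x = 0.58 m, above z = 0.45 m.
- carafe: A bystander, not to be disturbed: coffee carafe of glass with a black handle, 129 x 173 x 140 mm high, on the other front burner. Origin: centre of its underside.
- salt_shaker: A bystander, not to be disturbed: white shaker, 42 mm across, 88 mm high, on the worktop right of the range. Origin: centre of its underside.
- pepper_shaker: A bystander, not to be disturbed: dark brown shaker with a white top, 42 mm across, 88 mm high, on the worktop right of the range. Origin: centre of its underside.
- spice_jar: A bystander, not to be disturbed: spice jar with a gold-brown cap, 42 mm across, 106 mm high, on the worktop left of the rack. Origin: centre of its underside.

How it is judged:
By the outcome, as a careful person would: the job done as asked, in the order asked, and still so for the second after the job is handed in, while the arm keeps its last pose, push and grip.
It also fails if it takes over 45 s, if anything falls off the work surface, if the arm or the gripper's body presses on something with over 40 N, if the wrist force passes 120 N, or if a joint passes its speed limit or range.

## Working session

There is one attempt and no reset: what is moved stays moved. The work goes in short steps, Python scripts to look and compute and a shell command to move; the robot and the scene stay as the last step left them, time stands still between calls to the robot, and variables do not carry over. Pictures are saved under pics/ and viewed, at most 10 in all, crops included, and the job is handed in when it is done.

```bash
mkdir -p pics; ls; cat > h.py <<'E'
import numpy as np, cv2
from station import status, vision, ctrl
from scipy.spatial.transform import Rotation as R
np.set_printoptions(precision=4,suppress=True)
def rot(q): return R.from_quat([q[1],q[2],q[3],q[0]])
def cloud(im):
    z=im["z_map"]; v,u=np.mgrid[0:400,0:640]
    K=np.array([[im["fx"],0,im["cx"]],[0,im["fy"],im["cy"]],[0,0,1.]])
    p=cv2.undistortPoints(np.stack([u,v],-1).reshape(-1,1,2).astype(float),K,np.array([im["k1"],0,0,0.])).reshape(400,640,2)
    c=np.dstack([p[...,0]*z,p[...,1]*z,z])
    w=(c-np.array(im["t"]))@np.array(im["R"])
    w[z==0]=np.nan
    return w
E
python3 - <<'E'
from h import *
s=status.read_state(); print({k:s[k] for k in("t","tcp_pos","ee_rot","width","ft_force")})
ims={}
for c in("side","top"):
    im=vision.get_image(c); cv2.imwrite(f"pics/{c}0.png",im["image"]); w=cloud(im); print(c,"cam at",-np.array(im["R"]).T@im["t"])
    for n in("large_lid","large_lid_handle","lid_rack","small_lid","frying_pan","carafe","spice_jar"):
        print(n,[(round(d["p"],2),np.array(d["xyz"])) for d in vision.tip_of(n,c)][:2])
        for d in vision.cut_out(n,c)[:1]:
            p=w[d["mask"]]; p=p[~np.isnan(p[:,0])]
            if len(p): print("   mask",round(d["p"],2),len(p),np.percentile(p,[3,50,97],axis=0).ravel())
E
```

```text
pics
{'t': 0.0, 'tcp_pos': array([0.2298, 0.5807, 0.249 ]), 'ee_rot': array([-0.0002,  0.1873,  0.9823, -0.001 ]), 'width': 0.08526949762688392, 'ft_force': array([-0.1732, -0.0331,  0.5984])}
side cam at [ 0.6055 -1.6584  0.9283]
large_lid [(0.69, array([0.4538, 0.3542, 0.0995])), (0.64, array([ 0.5642, -0.5408, -0.0052]))]
   mask 0.75 545 [0.3966 0.2564 0.0422 0.4449 0.315  0.1205 0.4783 0.3831 0.1873]
large_lid_handle [(0.94, array([0.3967, 0.3379, 0.1146]))]
lid_rack [(0.61, array([ 0.4698,  0.3573, -0.004 ]))]
   mask 0.7 137 [ 0.3878  0.2813 -0.0062  0.4554  0.3269  0.0146  0.6048  0.4343  0.0327]
small_lid [(0.82, array([0.521 , 0.3745, 0.0722]))]
   mask 0.85 368 [0.481  0.3018 0.0182 0.5147 0.3461 0.0859 0.5419 0.4165 0.139 ]
frying_pan [(0.88, array([ 0.495 ,  0.078 , -0.0024])), (0.34, array([ 0.482 ,  0.5725, -0.0048]))]
   mask 0.91 1407 [ 0.3204 -0.0502  0.0009  0.4848  0.1025  0.023   0.577   0.1698  0.0602]
carafe [(0.89, array([ 0.4852, -0.2922, -0.0027]))]
   mask 0.79 1945 [ 0.4149 -0.3486  0.0078  0.5032 -0.3274  0.0884  0.5618 -0.2511  0.1385]
spice_jar [(0.43, 
[... 390 characters left out ...]
23 0.3415 0.1408 0.4766 0.4307 0.1969]
lid_rack []
   mask 0.8 130 [ 0.3813  0.2904 -0.0067  0.4085  0.3428  0.0205  0.6022  0.4389  0.0715]
small_lid [(0.96, array([0.5236, 0.3745, 0.07  ]))]
   mask 0.88 654 [0.4891 0.3082 0.0275 0.5148 0.3662 0.102  0.5407 0.4358 0.145 ]
frying_pan [(0.81, array([0.4954, 0.0757, 0.0008]))]
   mask 0.92 2550 [ 0.3294 -0.0337  0.0014  0.491   0.0713  0.0097  0.5816  0.1631  0.063 ]
carafe [(0.75, array([ 0.4903, -0.2949,  0.0035]))]
   mask 0.81 1227 [ 0.4181 -0.3282  0.048   0.4922 -0.2781  0.1352  0.5501 -0.2285  0.1438]
spice_jar [(0.62, array([ 0.4834,  0.5683, -0.0088]))]
   mask 0.48 222 [0.4622 0.5523 0.0094 0.4792 0.5627 0.0954 0.4982 0.5864 0.1052]
```

```bash
python3 - <<'E'
from h import *
im=vision.get_image("top"); w=cloud(im)
# large lid axis: handle-origin directions
m=vision.cut_out("large_lid","top")[0]["mask"]; p=w[m]; p=p[~np.isnan(p[:,0])]
s=vision.get_image("side"); ws=cloud(s); ms=vision.cut_out("large_lid","side")[0]["mask"]; ps=ws[ms]; ps=ps[~np.isnan(ps[:,0])]
H=[];L=[];S=[]
for c in("side","top")*3:
    vision.get_image(c)
    for n,l in(("large_lid_handle",H),("large_lid",L),("small_lid",S)):
        d=vision.tip_of(n,c)
        if d and d[0]["xyz"][1]>.2: l.append(d[0]["xyz"])
H=np.array(H);L=np.array(L);S=np.array(S)
print(H,L,S,sep="\n")
h,l,sm=H.mean(0),L.mean(0),S.mean(0)
print("axis",(h-l),np.linalg.norm(h-l),"yaw from h-l",np.degrees(np.arctan2(*(l-h)[1::-1])),"yaw l->small",np.degrees(np.arctan2(*(sm-l)[1::-1])))
# handle points (dark) in front of lid plane
a=im["image"]; dark=(a.max(-1)<70)&(abs(w-h)<.05).all(-1); q=w[dark]; print("dark top",len(q),q.mean(0) if len(q) else 0, np.percentile(q,[3,97],axis=0))
a=s["image"]; dark=(a.max(-1)<70)&(abs(ws-h)<.05).all(-1); q=ws[dark]; print("dark side",len(q),np.percentile(q,[3,50,97],axis=0))
# pan rim circle by points at z 0.04..0.056
for nm,I,W in(("top",im,w),("side",s,ws)):
    vision.get_image(nm); k=vision.cut_out("frying_pan",nm)[0]["mask"]; p=W[k]; p=p[(abs(p[:,2]-.048)<.012)&(p[:,0]>.38)]
    (c,r)=cv2.minEnclosingCircle(p[:,:2].astype(np.float32)); A=np.c_[2*p[:,:2],np.ones(len(p))]; x=np.linalg.lstsq(A,(p[:,:2]**2).sum(1),rcond=None)[0]
    print("pan",nm,len(p),c,r,x[:2],np.sqrt(x[2]+x[:2]@x[:2]))
t=cv2.resize(im["image"],(800,500)); cv2.imwrite("pics/top1.png",t)
cv2.imwrite("pics/side1.png",cv2.resize(s["image"],(800,500)))
E
```

```text
[[0.3996 0.3359 0.1172]
 [0.4002 0.3383 0.1159]
 [0.3974 0.3384 0.114 ]
 [0.3972 0.339  0.1153]
 [0.3947 0.3363 0.1143]
 [0.3963 0.3394 0.1169]]
[[0.453  0.3523 0.1003]
 [0.4504 0.3502 0.105 ]
 [0.4536 0.355  0.101 ]
 [0.4501 0.3496 0.1043]
 [0.4518 0.3527 0.0993]
 [0.4515 0.3495 0.1028]]
[[0.52   0.3742 0.0702]
 [0.526  0.3715 0.0717]
 [0.5207 0.3759 0.0741]
 [0.5251 0.3742 0.0729]
 [0.52   0.3691 0.0714]
 [0.5214 0.3744 0.0717]]
axis [-0.0542 -0.0137  0.0135] 0.05746830285760431 yaw from h-l 14.1606190602197 yaw l->small 17.09130104961484
dark top 56 [0.4063 0.3379 0.1306] [[0.3883 0.3298 0.1119]
 [0.424  0.3491 0.1447]]
dark side 55 [[0.3891 0.324  0.0987]
 [0.4048 0.3327 0.1166]
 [0.4177 0.343  0.1336]]
pan top 270 (0.47701287269592285, 0.06767953932285309) 0.11860596388578415 [0.4915 0.0757] 0.09626604577383574
pan side 327 (0.470122367143631, 0.06776849925518036) 0.12566009163856506 [0.4885 0.0697] 0.0993600471907922
```

View pics/top0.png

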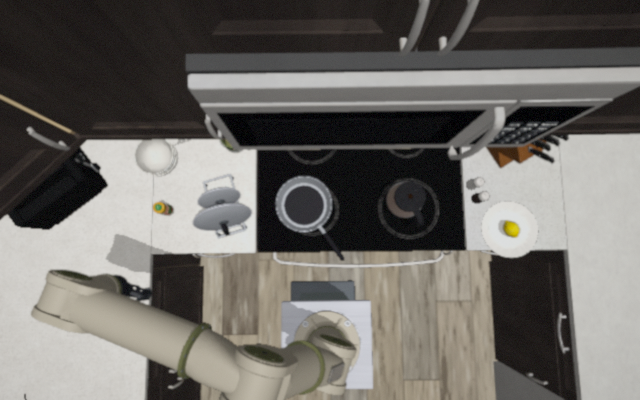

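View pics/side0.png

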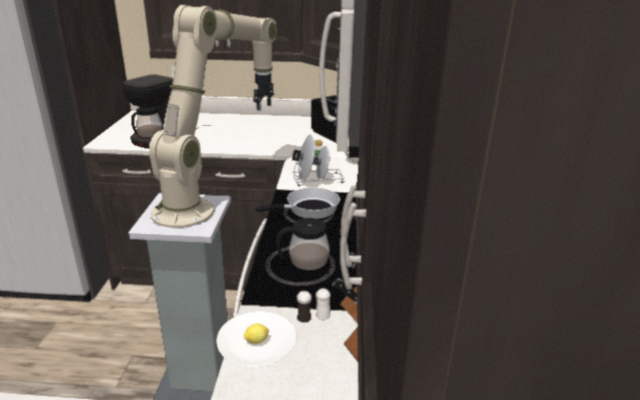

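The top view shows the large lid at (222,216) with its handle at (223,229) in front. The small lid is behind it at (217,195), and the pan is at (304,204) with its handle toward (340,256). The side view agrees: lid at (307,158), black handle at (297,155), pan at (312,207). Next I'll refine the rack yaw and the pan centre.

```bash
cat >> h.py <<'E'
def frames(psi):
    c,s=np.cos(psi),np.sin(psi); C,S=np.cos(np.radians(15)),np.sin(np.radians(15))
    z=np.array([-c*C,-s*C,S]); x=np.array([c*S,s*S,C]); L=np.c_[x,np.cross(z,x),z]
    tz=-np.cos(np.pi/6)*z-np.sin(np.pi/6)*x
    return L,tz
def todo(Tp,Tr):
    s=status.read_state(); r=rot(s["ee_rot"]); rel=r.inv()*Tr
    print("q",np.array(s["q"]),"pos",np.array(s["tcp_pos"]),"target",Tp)
    rv=np.degrees(rel.as_rotvec()); print("turn(tool)",rv,"|",np.linalg.norm(rv),"shift(tool now) cm",100*r.inv().apply(Tp-s["tcp_pos"]),"shift in target axes",100*Tr.inv().apply(Tp-s["tcp_pos"]))
E
python3 - <<'E'
from h import *
from scipy.optimize import least_squares
P=[]
im=vision.get_image("top"); w=cloud(im)
for n in("large_lid","small_lid"):
    m=cv2.erode(vision.cut_out(n,"top")[0]["mask"].astype(np.uint8),np.ones((3,3)))>0
    p=w[m]; p=p[~np.isnan(p[:,0])]; R0=.1 if n[0]=="l" else .075; k=.025 if n[0]=="l" else .02
    o=np.array([.45,.351,.102]) if n[0]=="l" else np.array([.522,.3735,.072])
    # dome model: sphere cap height k over radius R0
    def f(v):
        L,_=frames(v[0]); q=(p-o-v[1]*L[:,2]-[0,0,0])@L; rho=np.hypot(q[:,0],q[:,1]-v[2]); return q[:,2]-v[3]*(1-(rho/R0)**2)
    r=least_squares(f,[.28,0,0,k],loss="soft_l1",f_scale=.003); print(n,len(p),"yaw",np.degrees(r.x[0]),r.x,np.median(abs(r.fun)))
# pan: rim outline ellipse in each image -> fit rim circle projection by mask outer contour w/out handle
for c in("top","side"):
    im=vision.get_image(c); m=vision.cut_out("frying_pan",c)[0]["mask"].astype(np.uint8)
    m=cv2.morphologyEx(m,cv2.MORPH_OPEN,cv2.getStructuringElement(cv2.MORPH_ELLIPSE,(17,17)))
    w=cloud(im); p=w[m>0]; zt=np.nanpercentile(p[:,2],95)
    e=cv2.fitEllipse(cv2.findContours(m,0,1)[0][0]); print(c,"ellipse",e,"z95",zt)
    p=p[(p[:,2]>.03)&(p[:,2]<.06)]
    g=least_squares(lambda v:np.hypot(p[:,0]-v[0],p[:,1]-v[1])-.098,[.49,.075],loss="soft_l1",f_scale=.003); print("circle",g.x,len(p),np.median(abs(g.fun)))
h=np.array([.3975,.338,.1155]); psi=np.radians(16)
L,tz=frames(psi)
for sg in(1,-1):
    y=sg*L[:,1]; Tr=R.from_matrix(np.c_[np.cross(y,tz),y,tz]); todo(h-.10*tz,Tr)
E
```

```text
large_lid 1058 yaw 16.715115908551837 [ 0.2917  0.0095 -0.0014  0.0164] 0.0013890150103903652
small_lid 516 yaw 16.53646743663283 [ 0.2886  0.0118 -0.0033  0.0098] 0.0011186891217030755
top ellipse ((302.8702392578125, 203.59771728515625), (53.7119140625, 54.246986389160156), 100.1076889038086) z95 0.046980308209760124
circle [0.4934 0.0774] 420 0.003824819281311488
side ellipse ((313.42718505859375, 202.11659240722656), (31.193016052246094, 50.08612060546875), 90.0619888305664) z95 0.04569839113542801
circle [0.4951 0.0723] 414 0.0036236486246933805
q [-1.2569  0.3834  0.0164  1.3701 -0.0063  1.3882 -0.0465] pos [0.2299 0.5812 0.25  ] target [0.3295 0.3185 0.1862]
turn(tool) [-14.7506 -43.3457 -35.6069] | 58.00239069565452 shift(tool now) cm [-18.926  -20.7582   6.3768] shift in target axes [  2.8579 -27.9936   6.1605]
q [-1.2569  0.3834  0.0164  1.3701 -0.0063  1.3882 -0.0465] pos [0.2299 0.5812 0.25  ] target [0.3295 0.3185 0.1862]
turn(tool) [-55.1699  18.7744 133.1769] | 145.36946646633345 shift(tool now) cm [-18.926  -20.7582   6.3768] shift in target axes [-2.8579 27.9936  6.1605]
```

```bash
python3 -m pendant '[[[-1.8,-5.4,-4.5,0,0,0,6],[-1.8,-5.4,-4.5,0,0,0,6],[-1.8,-5.4,-4.5,0,0,0,6],[-1.8,-5.4,-4.5,0,0,0,6],[-1.8,-5.4,-4.5,0,0,0,6],[-1.8,-5.4,-4.5,0,0,0,6],[-1.8,-5.4,-4.5,0,0,0,6],[-1.8,-5.4,-4.5,0,0,0,6]]]' 30
cat >> h.py <<'E'
H=np.array([.3975,.338,.1155]); PSI=np.radians(16.6); LG,TZ=frames(PSI); TG=R.from_matrix(np.c_[np.cross(LG[:,1],TZ),LG[:,1],TZ])
E
python3 -c "
from h import *
todo(H-.10*TZ,TG)"
```

```text
t: 4.25
tcp_pos: [0.2291, 0.5818, 0.2505]
ee_rot: [0.379, -0.134, 0.914, 0.052]
ft_force: [0.2, -0.9, 1.1]
width: 0.0604
finger_force: 0.0
q [-1.6232  0.2231 -0.0153  1.8076  0.886   1.1069 -0.193 ] pos [0.2291 0.5818 0.2505] target [0.3297 0.3178 0.1862]
turn(tool) [-0.3504 -0.0606  0.2058] | 0.4108327573918815 shift(tool now) cm [  3.1515 -28.1228   6.2068] shift in target axes [  3.0569 -28.1714   6.0314]
```

```bash
python3 -m pendant '[[[0,0,0,0.4,-4,0.8,6],[0,0,0,0.4,-4,0.8,6],[0,0,0,0.4,-4,0.8,6],[0,0,0,0.4,-4,0.8,6],[0,0,0,0.4,-4,0.8,6],[0,0,0,0.4,-4,0.8,6],[0,0,0,0.4,-4,0.8,6],[0,0,0,0,0,0,6]]]'
python3 -c "
from h import *
todo(H-.10*TZ,TG); a=[]
for c in('side','top'):
    im=vision.get_image(c); print(c,[(round(d['p'],2),np.array(d['xyz'])) for d in vision.tip_of('large_lid_handle',c)])
    a.append(cv2.resize(im['image'][100:270,150:370],(440,340),interpolation=2) if c=='top' else cv2.resize(im['image'][80:250,220:400],(360,340),interpolation=2))
cv2.imwrite('pics/pre.png',np.hstack(a))"
```

```text
t: 5.05
tcp_pos: [0.3083, 0.3735, 0.209]
ee_rot: [0.372, -0.126, 0.918, 0.057]
ft_force: [0.6, 0.4, 0.9]
width: 0.06
finger_force: 0.0
q [-1.1697 -0.1556 -0.2231  2.2942  0.925   0.8438 -0.139 ] pos [0.3083 0.3735 0.209 ] target [0.3297 0.3178 0.1862]
turn(tool) [-0.0247 -0.7947 -0.9034] | 1.203431982642865 shift(tool now) cm [ 1.1654 -5.9695  1.9613] shift in target axes [ 1.2864 -5.951   1.9418]
side [(0.87, array([0.3968, 0.3384, 0.1142]))]
top [(0.88, array([0.3994, 0.3383, 0.1171]))]
```

View pics/pre.png

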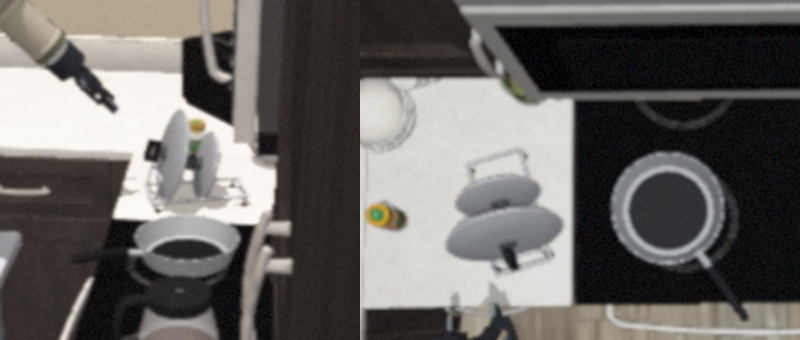

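The lid's handle (around (152,150) in the left crop, (508,255) in the right) is where the networks say it is. The gripper has stopped short on the +y side because joint 4 is near its limit, so I'll come in with a shorter standoff.

```bash
python3 -m pendant '[[[0,-0.2,-0.2,0.3,-1.5,1.5,6],[0,-0.2,-0.2,0.3,-1.5,1.5,6],[0,-0.2,-0.2,0.3,-1.5,1.5,6],[0,-0.2,-0.2,0.3,-1.5,1.5,6],[0,0,0,0,0,0,6],[0,0,0,0,0,0,6],[0,0,0,0,0,0,6],[0,0,0,0,0,0,6]]]'
python3 -c "
from h import *
todo(H,TG)"
```

```text
t: 6.05
tcp_pos: [0.3244, 0.3595, 0.1984]
ee_rot: [0.373, -0.13, 0.916, 0.068]
ft_force: [-0.5, -1.0, 0.4]
width: 0.06
finger_force: 0.0
q [-0.5897 -0.1934 -0.6759  2.3254  0.8681  0.6714 -0.0522] pos [0.3244 0.3595 0.1984] target [0.3975 0.338  0.1155]
turn(tool) [ 1.2868 -0.4566 -1.0055] | 1.6956974101889548 shift(tool now) cm [ 1.1879 -4.4012 10.2992] shift in target axes [ 1.3453 -4.1467 10.3851]
```

```bash
cat > kin.py <<'E'
from h import *
import itertools
from scipy.optimize import least_squares
D=[([-1.2569,.3834,.0164,1.3701,-.0063,1.3882,-.0465],[.2299,.5812,.25],[-.0002,.1873,.9823,-.001]),
([-1.6232,.2231,-.0153,1.8076,.886,1.1069,-.193],[.2291,.5818,.2505],[.379,-.134,.914,.052]),
([-1.1697,-.1556,-.2231,2.2942,.925,.8438,-.139],[.3083,.3735,.209],[.372,-.126,.918,.057]),
([-.5897,-.1934,-.6759,2.3254,.8681,.6714,-.0522],[.3244,.3595,.1984],[.373,-.13,.916,.068])]
e=lambda a,t:R.from_euler(a,t)
# v: d1,a,b,d,o1,o7, elbow offset x, y offsets
def fk(q,v,s):
    r=e('z',s[0]*q[0]+v[4]); p=np.array([0,0,v[0]])
    r=r*e('y',q[1]); p=p+r.apply([0,v[7],0])
    r=r*e('z',s[1]*q[2]); p=p+r.apply([v[6],v[8],v[1]])
    r=r*e('y',q[3]); r=r*e('z',s[2]*q[4]); p=p+r.apply([v[9],v[10],v[2]])
    r=r*e('y',q[5]); r=r*e('z',s[3]*q[6]+v[5]); p=p+r.apply([0,0,v[3]])
    return p,r
def fit():
    best=[]
    for s in itertools.product((1,-1),repeat=4):
      for o1 in(0,np.pi/2,np.pi,-np.pi/2):
       for o7 in(0,np.pi/2):
        f=lambda v:np.concatenate([np.r_[(fk(q,v,s)[0]-p),.3*(fk(q,v,s)[1].inv()*rot(o)).as_rotvec()] for q,p,o in D]+[.01*v[6:]])
        r=least_squares(f,[.35,.35,.35,.25,o1,o7]+[0]*5); best.append((r.cost,s,r.x))
    return sorted(best,key=lambda b:b[0])
if __name__=="__main__":
    for c,s,v in fit()[:4]: print(c,s,v)
E
python3 kin.py
```

```text
3.2364693437888023e-07 (-1, -1, -1, -1) [ 0.2518  0.4558  0.4613  0.3408 -0.0001  1.5707 -0.0001 -0.0179 -0.0135
 -0.     -0.0004]
3.236469343788938e-07 (-1, -1, -1, -1) [ 0.2518  0.4558  0.4613  0.3408  6.283   1.5707 -0.0001 -0.0179 -0.0135
 -0.     -0.0004]
3.2364693437889924e-07 (-1, -1, -1, -1) [ 0.2518  0.4558  0.4613  0.3408 -0.0001  1.5707 -0.0001 -0.0179 -0.0135
 -0.     -0.0004]
3.2364693437895186e-07 (-1, -1, -1, -1) [ 0.2518  0.4558  0.4613  0.3408 -0.0001  1.5707 -0.0001 -0.0179 -0.0135
 -0.     -0.0004]
```

```bash
cat >> kin.py <<'E'
S=(-1,-1,-1,-1); V=np.array([.2518,.4558,.4613,.3408,0,np.pi/2,0,-.0179,-.0135,0,-.0004])
lo=np.array([-2.95,-.25,-1.52,.18,-1.44,.02,-3.01]);hi=np.array([2.95,2.06,1.56,2.33,4.58,2.06,3.01])
def ik(p,r,q0,w=1e-3):
    m=.03
    def f(q):
        a,b=fk(q,V,S); return np.r_[a-p,.3*(b.inv()*r).as_rotvec(),w*(q-q0)]
    s=least_squares(f,np.clip(q0,lo+m+.01,hi-m-.01),bounds=(lo+m,hi-m)); a,b=fk(s.x,V,S)
    return s.x,np.linalg.norm(a-p)*1000,np.degrees((b.inv()*r).magnitude())
E
cat > t.py <<'E'
from kin import *
q=np.array(status.read_state()["q"]); rng=np.random.default_rng(0)
def show(n,p,r,q0,k=1):
    x=ik(p,r,q0); print(n,x[0],"err mm %.1f deg %.1f"%x[1:]); return x[0]
for b in(.06,.03,0): q=show("back%.2f"%b,H-b*TZ,TG,q)
g=q
for u in(.06,.12,.18): q=show("up%.2f"%u,H+u*LG[:,0],TG,q)
P=np.array([.4945,.075,.205])
for chi in range(-180,180,30):
    c=np.radians(chi); x=-np.array([np.cos(c),np.sin(c),0]); z=np.array([0,0,1.]); L=R.from_matrix(np.c_[x,np.cross(z,x),z])
    Tr=L*(R.from_matrix(LG).inv()*TG)
    b=min([ik(P,Tr,q0) for q0 in [q]+[q+rng.normal(0,.7,7) for _ in range(8)]],key=lambda b:b[1]+b[2]+.3*abs(b[0]-q).max())
    print(chi,b[0],"%.1f %.1f"%b[1:])
E
python3 t.py
```

```text
back0.06 [ 0.2818 -0.22   -1.3513  2.3     0.7471  0.5114  0.1324] err mm 16.5 deg 3.6
back0.03 [ 0.3119  0.1458 -1.49    2.3     1.26    0.7489 -0.2466] err mm 14.5 deg 3.1
back0.00 [ 0.244   0.4503 -1.49    2.3     1.5315  0.9825 -0.37  ] err mm 11.6 deg 2.4
up0.06 [ 0.2088 -0.0694 -1.2228  2.2852  1.0712  0.5003 -0.045 ] err mm 0.0 deg 0.0
up0.12 [ 0.0498 -0.171  -0.9896  2.1951  0.7118  0.5107  0.3443] err mm 0.0 deg 0.0
up0.18 [-0.0403 -0.2069 -0.8496  2.0904  0.522   0.5945  0.5816] err mm 0.0 deg 0.0
-180 [ 0.0165  0.5459 -0.2636  1.3502  0.0141  1.772   1.3243] 0.0 0.0
-150 [-0.1391  0.5264 -0.2253  1.3756  0.1956  1.7708  1.7178] 0.0 0.0
-120 [ 0.2234  0.6088 -0.9422  1.478   0.6445  1.8125  1.854 ] 0.0 0.0
-90 [ 0.4516  0.7738 -1.452   1.6629  1.0194  1.8881  2.0638] 0.0 0.0
-60 [ 0.6222  0.531  -1.49    1.8775  1.0076  1.5469  2.5504] 0.0 0.0
-30 [ 1.0788 -0.22   -1.416   2.0642  0.2596  0.7895 -2.6186] 0.0 0.0
0 [ 0.6013 -0.22   -0.8023  2.1761 -0.076   0.6072 -1.7498] 0.0 0.0
30 [ 0.4044 -0.1441 -0.4237  2.1598 -0.4763  0.696  -0.7721] 0.0 0.0
60 [ 0.8946  0.0464 -0.8029  2.0026 -0.5495  0.9508 -0.138 ] 0.0 0.0
90 [ 0.5634  0.2274 -0.4963  1.807  -0.4446  1.2114  0.2507] 0.0 0.0
120 [ 0.7557  0.5212 -0.9342  1.5829 -0.0734  1.4335  0.3891] 0.0 0.0
150 [ 0.3415  0.5321 -0.5414  1.4253 -0.0699  1.6559  0.8639] 0.0 0.0
```

```bash
cat > t2.py <<'E'
from kin import *
rng=np.random.default_rng(1); qn=np.array(status.read_state()["q"])
for tilt in(30,38,45):
  t=np.radians(tilt); tz=-np.cos(t)*LG[:,2]-np.sin(t)*LG[:,0]
  for sg in(1,-1):
    y=sg*LG[:,1]; Tr=R.from_matrix(np.c_[np.cross(y,tz),y,tz])
    for b in(.07,0):
      o=[]
      for k in range(25):
        x=ik(H-b*tz,Tr,rng.uniform(lo,hi),1e-4)
        if x[1]<1 and x[2]<1: o.append(x[0])
      o.sort(key=lambda q:abs(q-qn).max())
      print(tilt,sg,b,len(o),*o[:2])
E
python3 t2.py
```

```text
30 1 0.07 0
30 1 0 0
30 -1 0.07 0
30 -1 0 0
38 1 0.07 15 [-0.4252 -0.1594 -0.6427  2.3     0.6556  0.5955  0.2947] [-0.4251 -0.1594 -0.6429  2.3     0.6556  0.5955  0.2948]
38 1 0 12 [-0.603   0.042  -0.4388  2.2981  1.0117  0.5253 -0.0057] [-0.5499  0.0451 -0.492   2.2961  1.016   0.5276 -0.0078]
38 -1 0.07 10 [ 0.0008 -0.22   -1.0033  2.2896  0.4829  0.5304 -2.6838] [ 0.0008 -0.22   -1.0033  2.2896  0.4829  0.5304 -2.6838]
38 -1 0 4 [ 0.3547  0.3318 -1.49    2.2744  1.3067  0.7877  2.98  ] [ 0.3547  0.3318 -1.49    2.2744  1.3067  0.7877  2.98  ]
45 1 0.07 14 [-0.8968 -0.117  -0.1339  2.2178  0.5208  0.7081  0.4842] [-0.5476 -0.1127 -0.4581  2.2054  0.4643  0.6862  0.5371]
45 1 0 14 [-0.238   0.0842 -0.7511  2.2037  0.7409  0.5808  0.3151] [-0.632   0.0539 -0.3491  2.2176  0.6824  0.5591  0.3541]
45 -1 0.07 11 [ 0.2942 -0.2197 -1.1807  2.1851  0.1687  0.6168 -2.3204] [ 0.2909 -0.2184 -1.1784  2.1851  0.1717  0.6172 -2.3232]
45 -1 0 12 [-1.6887  0.0192  0.731   2.2567  0.6268  0.5341 -2.7333] [-1.4799  0.0238  0.5156  2.2502  0.631   0.5377 -2.742 ]
```

```bash
cat >> h.py <<'E'
_t=np.radians(45); TZ=-np.cos(_t)*LG[:,2]-np.sin(_t)*LG[:,0]; TG=R.from_matrix(np.c_[np.cross(LG[:,1],TZ),LG[:,1],TZ])
E
python3 -c "
from h import *
todo(H-.07*TZ,TG)"
sed -i 's/for b in(.06,.03,0)/for b in(.07,.03,0)/' t.py; python3 t.py
```

```text
q [-0.5897 -0.1934 -0.6759  2.3254  0.8681  0.6714 -0.0522] pos [0.3244 0.3595 0.1984] target [0.364  0.328  0.1761]
turn(tool) [ 1.4108 14.5424 -0.8311] | 14.634272769374432 shift(tool now) cm [-0.5683 -4.2179  3.5255] shift in target axes [-1.3884 -4.1467  3.3794]
back0.07 [-0.5513 -0.1126 -0.4547  2.2055  0.465   0.6865  0.5364] err mm 0.0 deg 0.0
back0.03 [-0.5452 -0.0164 -0.4483  2.214   0.5859  0.6114  0.4361] err mm 0.0 deg 0.0
back0.00 [-0.5508  0.0587 -0.4315  2.2145  0.6917  0.5625  0.3478] err mm 0.0 deg 0.0
up0.06 [-0.5331 -0.0081 -0.4113  2.1233  0.5129  0.6621  0.5648] err mm 0.0 deg 0.0
up0.12 [-0.5233 -0.0479 -0.3874  2.0182  0.4049  0.7729  0.7109] err mm 0.0 deg 0.0
up0.18 [-0.5171 -0.0646 -0.3656  1.9002  0.3408  0.887   0.8125] err mm 0.0 deg 0.0
-180 [ 0.0158  0.7411 -0.2821  1.1626 -0.0017  2.0246  1.2994] 0.0 0.0
-150 [-0.3872  0.7034  0.1225  1.2139  0.115   1.9902  1.8373] 0.0 0.0
-120 [-0.1721  0.6385 -0.4689  1.3745  0.5769  1.9323  1.9479] 0.0 0.0
-90 [ 0.0351  0.5788 -0.8965  1.6343  0.9055  1.834   2.132 ] 0.0 0.0
-60 [ 0.1079  0.315  -0.9421  1.9383  0.994   1.4682  2.4671] 0.0 0.0
-30 [-1.1609 -0.1117  0.4497  2.2669  1.023   0.9648  2.8673] 0.0 0.0
0 [ 0.1838 -0.22   -0.5146  2.3     0.4069  0.3831 -2.266 ] 19.8 3.8
30 [ 0.9135 -0.22   -0.753   2.3    -1.1297  0.6663 -0.0995] 7.1 1.5
60 [ 0.5126  0.0452 -0.2533  2.1278 -0.9471  0.9809  0.2968] 0.0 0.0
90 [ 0.2478  0.2857  0.0178  1.8399 -0.7784  1.3559  0.5754] 0.0 0.0
120 [ 0.2905  0.5024 -0.1736  1.5345 -0.5212  1.627   0.7512] 0.0 0.0
150 [ 0.3552  0.7133 -0.5519  1.2787 -0.1407  1.8529  0.8555] 0.0 0.0
```

```bash
python3 -m pendant '[[[0.5,4.9,-0.3,0,0,0,6],[0.5,4.9,-0.3,0,0,0,6],[0.4,4.8,-0.3,0,0,0,6],[0,0,0,-0.5,-1.4,1.1,6],[0,0,0,-0.5,-1.4,1.1,6],[0,0,0,-0.4,-1.3,1.1,6],[0,0,0,0,0,0,6],[0,0,0,0,0,0,6]]]'
python3 -c "
from h import *
todo(H,TG)"
```

```text
t: 6.85
tcp_pos: [0.3639, 0.3278, 0.1769]
ee_rot: [0.256, -0.139, 0.956, 0.037]
ft_force: [-0.3, 0.7, -0.7]
width: 0.0602
finger_force: 0.0
q [-0.5772 -0.113  -0.4308  2.2043  0.467   0.692   0.5343] pos [0.3639 0.3278 0.1769] target [0.3975 0.338  0.1155]
turn(tool) [-0.0724 -0.0652 -0.0252] | 0.10060325285434123 shift(tool now) cm [0.0159 0.0281 7.0725] shift in target axes [0.024  0.0192 7.0725]
```

```bash
python3 -m pendant '[[[0,0,0,0,0,1.2,6],[0,0,0,0,0,1.2,6],[0,0,0,0,0,1.2,6],[0,0,0,0,0,1.2,6],[0,0,0,0,0,1.2,6],[0,0,0,0,0,1.1,6],[0,0,0,0,0,0,6],[0,0,0,0,0,0,6]]]'
python3 -c "
from h import *
todo(H,TG);a=[]
for c in('side','top'):
    im=vision.get_image(c); a.append(cv2.resize(im['image'][130:260,150:290] if c=='top' else im['image'][110:210,250:370],(400,370),interpolation=2))
cv2.imwrite('pics/at.png',np.hstack(a))"
```

```text
t: 7.65
tcp_pos: [0.3981, 0.3379, 0.1158]
ee_rot: [0.256, -0.139, 0.956, 0.037]
ft_force: [0.1, 0.2, 0.8]
width: 0.06
finger_force: 0.0
q [-0.5561  0.0592 -0.4255  2.2126  0.6896  0.5642  0.3502] pos [0.3981 0.3379 0.1158] target [0.3975 0.338  0.1155]
turn(tool) [-0.0573 -0.0341 -0.0284] | 0.07245010659926325 shift(tool now) cm [ 0.0592  0.0222 -0.0001] shift in target axes [ 0.0591  0.0223 -0.0001]
```

View pics/at.png

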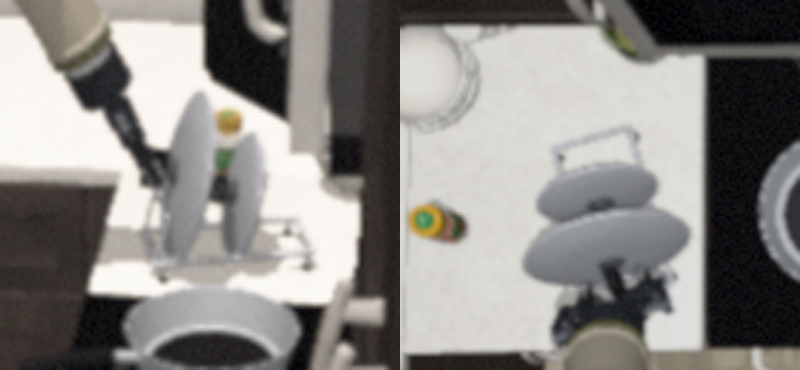

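The fingers straddle the black handle (at (612,278) in the right crop, (158,170) in the left), and nothing else is touched. I'll close the gripper now.

```bash
python3 -m pendant '[[[0,0,0,0,0,0,3],[0,0,0,0,0,0,2],[0,0,0,0,0,0,0.5],[0,0,0,0,0,0,0.5],[0,0,0,0,0,0,0.5],[0,0,0,0,0,0,0.5],[0,0,0,0,0,0,0.5],[0,0,0,0,0,0,0.5]]]' 80
python3 -c "
from h import *
todo(H,TG); s=status.read_state(); print(R.from_matrix(LG).inv().apply(s['tcp_pos']-H), 'lid x in tool', rot(s['ee_rot']).inv().apply(LG[:,0]))"
```

```text
t: 8.55
tcp_pos: [0.3987, 0.3373, 0.1157]
ee_rot: [0.256, -0.138, 0.956, 0.037]
ft_force: [-5.3, -0.1, 5.3]
width: 0.0146
finger_force: 78.4
q [-0.5544  0.0591 -0.4253  2.213   0.6906  0.5632  0.3496] pos [0.3987 0.3373 0.1157] target [0.3975 0.338  0.1155]
turn(tool) [-0.0833 -0.0041 -0.0999] | 0.13008958532334242 shift(tool now) cm [ 0.095   0.1035 -0.0269] shift in target axes [ 0.0948  0.1038 -0.0268]
[ 0.0005 -0.001  -0.0009] lid x in tool [-0.7071  0.0002 -0.7072]
```

```bash
python3 -m pendant '[[[0,0,0,-0.4,0,-0.4,0.5],[0,0,0,-0.7,0,-0.7,0.5],[0,0,0,-0.8,0,-0.8,0.5],[0,0,0,-0.8,0,-0.8,0.5],[0,0,0,-0.8,0,-0.8,0.5],[0,0,0,-0.8,0,-0.8,0.5],[0,0,0,-0.8,0,-0.8,0.5],[0,0,0,-0.6,0,-0.6,0.5]]]'
python3 -m pendant '[[[0,0,0,-0.8,0,-0.8,0.5],[0,0,0,-1.2,0,-1.2,0.5],[0,0,0,-1.2,0,-1.2,0.5],[0,0,0,-1.2,0,-1.2,0.5],[0,0,0,-1.2,0,-1.2,0.5],[0,0,0,-1.2,0,-1.2,0.5],[0,0,0,-1,0,-1,0.5],[0,0,0,0,0,0,0.5]]]'
python3 -c "
from h import *
todo(H,TG);a=[]; s=status.read_state(); print(R.from_matrix(LG).inv().apply(s['tcp_pos']-H))
for c in('side','top'):
    im=vision.get_image(c)
    print(c,[(n,round(d['p'],2),np.array(d['xyz'])) for n in('large_lid','large_lid_handle','small_lid') for d in vision.tip_of(n,c)[:1]])
    a.append(cv2.resize(im['image'][100:260,130:310] if c=='top' else im['image'][50:210,240:380],(400,370),interpolation=2))
cv2.imwrite('pics/up.png',np.hstack(a))"
```

```text
t: 9.35
tcp_pos: [0.4191, 0.342, 0.1933]
ee_rot: [0.255, -0.138, 0.956, 0.036]
ft_force: [-0.3, -0.5, -2.9]
width: 0.0149
finger_force: 77.9
t: 10.15
tcp_pos: [0.4472, 0.3516, 0.3022]
ee_rot: [0.257, -0.138, 0.956, 0.037]
ft_force: [0.2, 0.5, -3.0]
width: 0.0147
finger_force: 78.1
q [-0.5032 -0.0642 -0.371   1.8718  0.3321  0.9094  0.8292] pos [0.4472 0.3516 0.3022] target [0.3975 0.338  0.1155]
turn(tool) [-0.0557  0.1312 -0.1745] | 0.22528481992646074 shift(tool now) cm [13.8286  0.0932 13.5584] shift in target axes [13.7972  0.122  13.5902]
[ 0.1937 -0.0012 -0.0015]
side [('large_lid', 0.75, array([0.4983, 0.3689, 0.2849])), ('large_lid_handle', 0.84, array([0.4444, 0.3528, 0.3012])), ('small_lid', 0.63, array([0.5202, 0.3748, 0.0739]))]
top [('large_lid', 0.58, array([0.4986, 0.3614, 0.2846])), ('large_lid_handle', 0.78, array([0.4472, 0.3504, 0.297 ])), ('small_lid', 0.51, array([0.5223, 0.3712, 0.0738]))]
```

View pics/up.png

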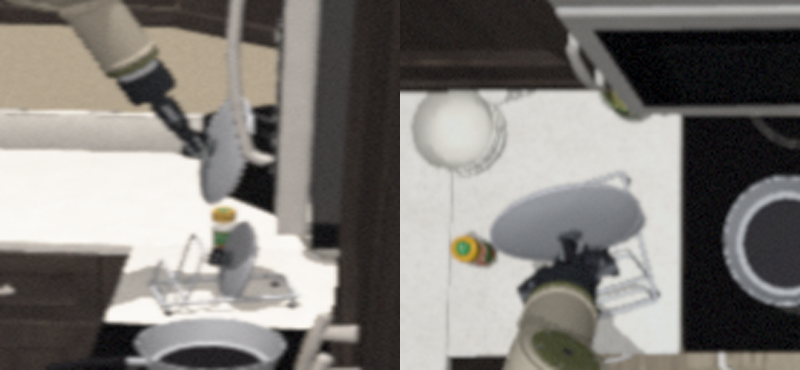

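The lid is out of the rack and held (handle at (205,150) in the left crop), and the small lid is still in the rack at (238,258). Now I'll plan the turn and the transfer.

```bash
cat > t3.py <<'E'
from kin import *
st=status.read_state(); q0=np.array(st["q"]); r0=rot(st["ee_rot"]); p0=np.array(st["tcp_pos"])
LT=TG.inv()*R.from_matrix(LG)   # lid in tool
M=np.array([.43,.25,.31]); P=np.array([.4945,.075,.205])
for chi in(55,65,75,-60,-75):
    c=np.radians(chi); x=-np.array([np.cos(c),np.sin(c),0]); z=np.array([0,0,1.]); Tr=R.from_matrix(np.c_[x,np.cross(z,x),z])*LT.inv()
    rv=(r0.inv()*Tr).as_rotvec(); n=int(np.ceil(np.degrees(np.linalg.norm(rv))/7.5))
    q=q0;dm=0;em=0;wx=[]
    path=[(p0+(M-p0)*k/4,r0) for k in range(1,5)]+[(M,r0*R.from_rotvec(rv*k/n)) for k in range(1,n+1)]+[(M+(P+[0,0,.1]-M)*k/6,Tr) for k in range(1,7)]+[(P+[0,0,.1-.02*k],Tr) for k in range(1,6)]
    for p,r in path:
        x_,e1,e2=ik(p,r,q,3e-4); dm=np.maximum(dm,abs(x_-q)); em=max(em,e1,e2); q=x_; wx.append(p-.34*r.as_matrix()[:,2])
    wx=np.array(wx); print(chi,"rv",np.degrees(rv),n,"err",em,"dqmax/row",dm,"qend",q,"wrist max x",wx[:,0].max(),"z range",wx[:,2].min(),wx[:,2].max())
    print("   shift now->M (tool)",100*r0.inv().apply(M-p0),"M->over P (final tool)",100*Tr.inv().apply(P+[0,0,.1]-M),"down 10cm",100*Tr.inv().apply([0,0,-.1]))
E
python3 t3.py
```

```text
55 rv [-19.2513  31.205  145.106 ] 20 err 22.016704552411603 dqmax/row [0.1003 0.0516 0.0604 0.0393 0.0739 0.0494 0.0863] qend [ 0.3621 -0.0055 -0.1146  2.1785 -0.9838  0.9179  0.2464] wrist max x 0.35660287219130277 z range 0.44541630560342627 0.6184040023956356
   shift now->M (tool) [ 3.2661 -9.2217 -3.1205] M->over P (final tool) [-7.8741 15.3211 -7.1669] down 10cm [-7.0711  0.      7.0711]
65 rv [-18.0114  37.6116 135.6899] 19 err 8.914984756561251 dqmax/row [0.2747 0.0516 0.2183 0.0393 0.1142 0.0455 0.0727] qend [ 0.2957  0.0796 -0.0221  2.0897 -0.9289  1.0544  0.3559] wrist max x 0.39289567883175924 z range 0.44541630560342615 0.6230780024033951
   shift now->M (tool) [ 3.2661 -9.2217 -3.1205] M->over P (final tool) [-9.641  13.2415 -8.9339] down 10cm [-7.0711  0.      7.0711]
75 rv [-16.7414  43.4159 126.0507] 18 err 8.914984756561251 dqmax/row [0.0346 0.0516 0.047  0.0415 0.0631 0.0499 0.0669] qend [ 0.0146  0.1632  0.2916  2.0033 -0.9086  1.2132  0.4825] wrist max x 0.4322756813566454 z range 0.4454163056034262 0.6273708395183792
   shift now->M (tool) [ 3.2661 -9.2217 -3.1
[... 189 characters left out ...]
0.0469 0.0454 0.0656 0.126 ] qend [-0.4448  0.1995 -0.3     1.959   0.8519  1.3309  2.5582] wrist max x 0.37429184719828684 z range 0.44541630560342627 0.6338732142332235
   shift now->M (tool) [ 3.2661 -9.2217 -3.1205] M->over P (final tool) [12.6434  3.1641 13.3505] down 10cm [-7.0711 -0.      7.0711]
-75 rv [ 12.2679  58.5445 -93.1286] 15 err 8.914984756561251 dqmax/row [0.0402 0.0516 0.0411 0.0575 0.0507 0.0819 0.1263] qend [-0.5052  0.3131 -0.2058  1.8093  0.7557  1.4826  2.4384] wrist max x 0.4322756813566454 z range 0.4454163056034262 0.6382863889586028
   shift now->M (tool) [ 3.2661 -9.2217 -3.1205] M->over P (final tool) [12.7796 -1.7009 13.4867] down 10cm [-7.0711  0.      7.0711]
```

```bash
sed -i 's/M=np.array(.*); P=.*/M=np.array([.46,.27,.31]); P=np.array([.4945,.075,.203])/; s/for chi in.*/for chi in(-60,-70):/' t3.py; python3 t3.py
```

```text
-60 rv [  14.2863   52.279  -108.317 ] 17 err 4.318883880680124e-05 dqmax/row [0.0582 0.0469 0.0356 0.0634 0.0466 0.0699 0.1125] qend [-0.415   0.205  -0.3334  1.9598  0.859   1.3333  2.5505] wrist max x 0.3786771989377573 z range 0.4434163056034263 0.6338732142332235
   shift now->M (tool) [ 0.2804 -8.1533 -1.4045] M->over P (final tool) [12.666   6.7622 13.656 ] down 10cm [-7.0711 -0.      7.0711]
-70 rv [ 12.9447  56.5804 -98.2225] 16 err 4.351919500580448e-05 dqmax/row [0.0616 0.0445 0.0356 0.0652 0.0495 0.0787 0.1135] qend [-0.3994  0.2887 -0.3419  1.8573  0.8133  1.452   2.4561] wrist max x 0.4122727806996883 z range 0.44341630560342626 0.6370319597799785
   shift now->M (tool) [ 0.2804 -8.1533 -1.4045] M->over P (final tool) [13.2964  3.4275 14.2864] down 10cm [-7.0711  0.      7.0711]
```

```bash
python3 -m pendant '[[[0,0,0,0.1,-1.5,-0.3,0.5],[0,0,0,0.1,-2.5,-0.4,0.5],[0,0,0,0.1,-2.5,-0.4,0.5],[0,0,0,0,-1.6,-0.3,0.5],[0.4,1.5,-3.2,0,0,0,0.5],[0.8,3.1,-6.4,0,0,0,0.5],[0.8,3.1,-6.4,0,0,0,0.5],[0.8,3.1,-6.4,0,0,0,0.5]]]'
python3 -m pendant '[[[0.8,3.1,-6.4,0,0,0,0.5],[0.8,3.1,-6.4,0,0,0,0.5],[0.8,3.1,-6.4,0,0,0,0.5],[0.8,3.1,-6.4,0,0,0,0.5],[0.8,3.1,-6.4,0,0,0,0.5],[0.8,3.1,-6.4,0,0,0,0.5],[0.8,3.1,-6.4,0,0,0,0.5],[0.8,3.1,-6.4,0,0,0,0.5]]]'
python3 t3.py | head -2
```

```text
t: 11.35
tcp_pos: [0.4601, 0.2703, 0.3107]
ee_rot: [0.17, -0.319, 0.931, -0.051]
ft_force: [-0.0, -0.0, -3.5]
width: 0.0151
finger_force: 78.3
t: 12.15
tcp_pos: [0.4603, 0.271, 0.3104]
ee_rot: [-0.048, -0.66, 0.713, -0.234]
ft_force: [-0.4, 0.3, -3.3]
width: 0.0151
finger_force: 78.4
-60 rv [  4.7761  17.0162 -34.3608] 6 err 3.702736513505946e-05 dqmax/row [0.0597 0.0469 0.0158 0.0634 0.0432 0.0513 0.073 ] qend [-0.3914  0.2074 -0.3597  1.9588  0.8634  1.3373  2.5475] wrist max x 0.3789896570136373 z range 0.4434163056034263 0.6116298041942261
   shift now->M (tool) [0.0781 0.0433 0.0696] M->over P (final tool) [12.666   6.7622 13.656 ] down 10cm [-7.0711 -0.      7.0711]
```

Six more turn rows, then level-check before going over the pan.

```bash
python3 -m pendant '[[[0.8,2.8,-5.7,0,0,0,0.5],[0.8,2.8,-5.7,0,0,0,0.5],[0.8,2.8,-5.7,0,0,0,0.5],[0.8,2.8,-5.7,0,0,0,0.5],[0.8,2.8,-5.7,0,0,0,0.5],[0.8,2.8,-5.7,0,0,0,0.5],[0,0,0,0,0,0,0.5],[0,0,0,0,0,0,0.5]]]'
python3 t3.py | head -2
cat > lev.py <<'E'
from h import *
import sys
st=status.read_state(); r=rot(st["ee_rot"]); LT=TG.inv()*R.from_matrix(LG); Lw=(r*LT).as_matrix(); print("tcp",np.array(st["tcp_pos"]),"lid z by tool",Lw[:,2]); tool=[]
for c in('side','top'):
    im=vision.get_image(c); w=cloud(im); cv2.imwrite(f'pics/{sys.argv[1]}_{c}.png',im['image'])
    for n in('large_lid','large_lid_handle','frying_pan'):
        d=vision.tip_of(n,c); print(c,n,[(round(e['p'],2),np.array(e['xyz'])) for e in d[:2]])
    d=vision.cut_out('large_lid',c)
    if d:
        p=w[d[0]['mask']&(im['image'].min(-1)>70)]; p=p[~np.isnan(p[:,0])]; p=p[np.linalg.norm(p-st['tcp_pos'],axis=1)<.125]
        p=(p-st["tcp_pos"])
        # paraboloid dome fit: z = a + bx + cy - k rho^2 centred at the tcp
        A=np.c_[np.ones(len(p)),p[:,:2],-(p[:,:2]**2).sum(1)]
        wt=np.ones(len(p))
        for _ in range(15):
            x=np.linalg.lstsq(A*wt[:,None],p[:,2]*wt,rcond=None)[0]; e=p[:,2]-A@x; wt=1/np.sqrt(1+(e/.003)**2)
        print(c,'dome fit n',len(p),x,'slopes deg',np.degrees(x[1:3]),np.median(abs(e)),'extent',np.percentile(p,[1,99],axis=0).ravel())
E
python3 lev.py lev1
```

```text
t: 12.95
tcp_pos: [0.46, 0.2711, 0.3102]
ee_rot: [0.188, 0.799, -0.466, 0.33]
ft_force: [0.3, 0.2, -2.8]
width: 0.0145
finger_force: 78.5
-60 rv [-0.0138  0.3822 -0.5445] 1 err 3.727505252725737e-05 dqmax/row [0.06   0.0469 0.0158 0.0634 0.0155 0.0514 0.0439] qend [-0.3873  0.2079 -0.3643  1.9586  0.8642  1.338   2.5469] wrist max x 0.37429184719828684 z range 0.4434163056034263 0.552169455873238
   shift now->M (tool) [0.0516 0.0526 0.0795] M->over P (final tool) [12.666   6.7622 13.656 ] down 10cm [-7.0711 -0.      7.0711]
tcp [0.46   0.2711 0.3102] lid z by tool [-0.0027 -0.0092  1.    ]
side large_lid [(0.57, array([0.4629, 0.2685, 0.253 ]))]
side large_lid_handle [(0.59, array([0.4585, 0.2702, 0.3105]))]
side frying_pan [(0.97, array([ 0.4967,  0.0772, -0.0031])), (0.34, array([ 0.4844, -0.2967, -0.0011]))]
side dome fit n 695 [-0.0311  0.0024  0.0047  1.5494] slopes deg [0.1364 0.271 ] 0.0019042834279165768 extent [-0.0922 -0.1013 -0.0567  0.0921  0.0585 -0.026 ]
top large_lid [(0.92, array([0.4588, 0.2678, 0.2562]))]
top large_lid_handle [(0.94, array([0.4589, 0.2714, 0.3088]))]
top frying_pan [(0.8, array([0.4949, 0.076 , 0.0004]))]
top dome fit n 2296 [-0.027   0.0056  0.004   1.5937] slopes deg [0.3206 0.2305] 0.0018938509128863454 extent [-0.0936 -0.094  -0.0473  0.093   0.0671  0.0076]
```

```bash
python3 -m pendant '[[[0,0.4,-0.5,1.3,0.6,1.3,0.5],[0,0,0,2.3,1.2,2.5,0.5],[0,0,0,2.6,1.4,2.8,0.5],[0,0,0,2.6,1.4,2.8,0.5],[0,0,0,2.3,1.2,2.5,0.5],[0,0,0,1.6,1,1.8,0.5],[0,0,0,0,0,0,0.5],[0,0,0,0,0,0,0.5]]]'
sed -i 's/P=np.array(.*/P=np.array([.495,.076,.203]); M=P/' t3.py; python3 t3.py|head -2
```

```text
t: 14.25
tcp_pos: [0.4944, 0.0745, 0.304]
ee_rot: [0.192, 0.8, -0.462, 0.332]
ft_force: [-0.0, 0.2, -3.1]
width: 0.015
finger_force: 78.7
-60 rv [ 0.0269 -0.1088  0.0032] 1 err 2.087943998203623e-05 dqmax/row [0.0042 0.0328 0.0011 0.0346 0.0174 0.036  0.0479] qend [-0.466   0.2025 -0.278   1.9594  0.8498  1.3263  2.5564] wrist max x 0.37479184719828684 z range 0.44295919232153064 0.5434163056034264
   shift now->M (tool) [-7.2257 -0.1357  7.059 ] M->over P (final tool) [ 7.0711  0.     -7.0711] down 10cm [-7.0711 -0.      7.0711]
```

```bash
python3 -m pendant '[[[0,-0.1,0,-0.7,0,0.7,0.5],[0,0,0,-1.2,-0.1,1.2,0.5],[0,0,0,-1.5,0,1.5,0.5],[0,0,0,-1.5,0,1.5,0.5],[0,0,0,-1.3,0,1.2,0.5],[0,0,0,-0.7,0,0.7,0.5],[0,0,0,-0.3,0,0.3,0.5],[0,0,0,0,0,0,0.5]]]'
python3 t3.py|head -2; python3 lev.py fin
```

```text
t: 15.05
tcp_pos: [0.4948, 0.0763, 0.2019]
ee_rot: [0.192, 0.801, -0.461, 0.331]
ft_force: [-0.8, -0.1, -3.4]
width: 0.0151
finger_force: 78.7
-60 rv [ 0.0181 -0.0123  0.1659] 1 err 2.061260639568999e-05 dqmax/row [0.003  0.0256 0.001  0.028  0.014  0.0288 0.0379] qend [-0.4664  0.2025 -0.2776  1.9595  0.8497  1.3262  2.5564] wrist max x 0.3748589760748945 z range 0.44256602926930494 0.5434163056034264
   shift now->M (tool) [ 0.0977 -0.001  -0.0528] M->over P (final tool) [ 7.0711  0.     -7.0711] down 10cm [-7.0711 -0.      7.0711]
tcp [0.4948 0.0763 0.2019] lid z by tool [0.0019 0.0013 1.    ]
side large_lid [(0.81, array([0.4982, 0.0793, 0.1438]))]
side large_lid_handle [(0.89, array([0.4901, 0.0785, 0.1998]))]
side frying_pan [(0.89, array([0.4951, 0.0776, 0.0004])), (0.34, array([ 0.4878, -0.2951, -0.0008]))]
side dome fit n 926 [-0.031  -0.0026 -0.0095  1.5169] slopes deg [-0.1493 -0.5419] 0.0018238118860119702 extent [-0.0933 -0.1008 -0.0554  0.0944  0.0698 -0.0121]
top large_lid [(0.79, array([0.4969, 0.0714, 0.15  ]))]
top large_lid_handle [(0.57, array([0.4979, 0.0774, 0.2012]))]
top frying_pan [(0.23, array([0.5244, 0.373 , 0.0697]))]
top dome fit n 1913 [-0.0264  0.0004 -0.0011  1.6138] slopes deg [ 0.0223 -0.0634] 0.0020235315387490543 extent [-0.0937 -0.0947 -0.0473  0.0958  0.0726  0.0145]
```

View pics/fin_side.png

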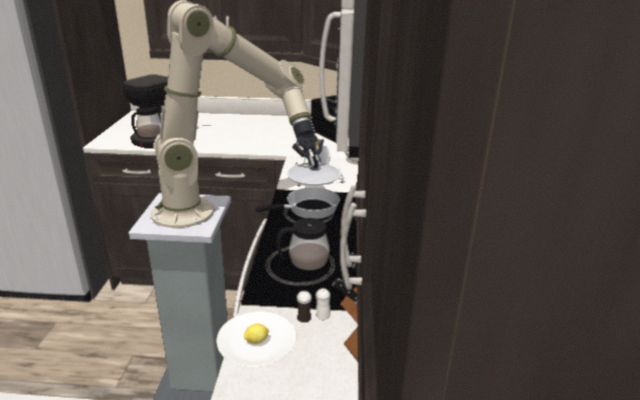

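View pics/fin_top.png

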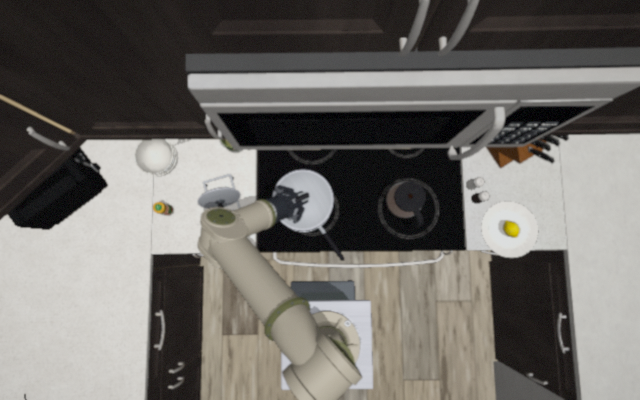

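The side view shows the lid level and centred above the pan (lid (315,174), pan (312,205)). The top view shows it covering the pan at (303,200), with the small lid still in the rack at (218,195). I'll let it settle, then hand in.

```bash
python3 -m pendant '[[[0,0,0,0.1,0,-0.1,0.5],[0,0,0,0,0,0,0.5],[0,0,0,0,0,0,0.5],[0,0,0,0,0,0,0.5],[0,0,0,0,0,0,0.5],[0,0,0,0,0,0,0.5],[0,0,0,0,0,0,0.5],[0,0,0,0,0,0,0.5]]]' && python3 -c "
from station import ctrl
print(ctrl.finish_job())"
```

```text
t: 16.35
tcp_pos: [0.495, 0.076, 0.204]
ee_rot: [0.192, 0.8, -0.461, 0.331]
ft_force: [0.2, 0.1, -3.9]
width: 0.015
finger_force: 78.7
the job is handed in; nothing more can be done
None
```

The job is handed in with the large lid held at rest over the pan, handle up, centred within a few mm, level within about 0.5° and about 10 cm above the rim; it never touched the pan, the small lid stayed in the rack, and the gripper held the handle about 15° steeper than suggested because the arm could not reach that angle.

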